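Snap the tea tin's hook onto the stand's loop

ROBOT

A 6-joint arm with a two-finger parallel gripper is mounted at the origin on a cart in front of the work surface, level with it; the furniture and walls round the work are solid. World frame = base frame: x ahead of the robot, y to its left, z up, the work surface at z = 0. Lengths are in m, angles in degrees, forces in N, time in s.
With the tool pointing down it reaches from about 0.25 to 0.725 m from the base axis. Payload 9.7 kg.
Tool frame: the origin (TCP) lies midway between the tips of the shut fingers; the grasp point (between the pads) lies 19 mm behind it; z points along the fingers, y is the line along which they close (so a half turn about z gives the same grasp; the last joint's range is limited). The gripper opens to 85 mm and grips with 20 to 120 N. Pads are 22 mm wide; open, the fingers measure 114 mm over their backs; the gripper's body (76 mm by 85 mm) begins 54 mm behind the grasp point. The pads swing forward as they close: fully open they stand 13 mm farther back than shut.
Start: joints at [63.598, 4.979, 10.078, 95.1, 0, 90], TCP at [0.245, 0.493, 0.231] pointing down, gripper open.
Joint ranges: [-179.16, 179.16], [-48.56, 103.87], [-65.8, 70.77], [-126.05, 130.52], [-82.76, 87.17], [-180, 180]. Speed limits (degrees/s): [127.2, 127.2, 147.25, 180, 180, 180].

INTERFACE

Orientations are given as [roll, pitch, yaw] about the fixed x, y, z axes, in that order (R = Rz(yaw) Ry(pitch) Rx(roll)).
In Python, from workcell import * gives the robot as it stands.
- The arm moves only by the tool servo_tool, never from a script. Its argument "moves" is a list of rows, each a list of 4 numbers: the shift along the world's x, y, z in cm, then the turn about the world's z in rad. A call has 1 to 20 rows; each row is the pose to reach, as a shift and turn from the pose commanded when the call began; what a row does not reach only later rows make up. A row lasts 1/12 s, in which the tool goes at most 41.7 mm and 7.16 degrees, less where a joint would pass 70% of its speed; a pose out of reach is approached as far as the arm can. A call with a gripper value outside its range is refused whole. "claw" is the closure, from 0 (fully open) to 1 (shut), set as the call begins (left out, the last holds). The fingers move at their own pace and stop on an object; "force" is the grip in N (left out, the last holds). Time passes only in rows, so rows that repeat a pose let the fingers close. It gives the time, the measured TCP pose, the force, the opening and the grip force at its end, in the units of the state.
- get_obs(): the state, without advancing time (a new reading comes with each control period).
- camera(name): name is "scene" or "side" or "wrist"; returns the picture (480x640x3 uint8, red, green, blue); there is no depth.
- get_calibration(name): a dict with "fx", "fy", "cx", "cy" (pixels), "k1" (the pictures are not rectified: a ray, as slopes to the right and down, at radius r is drawn at 1 + k1 r^2 times it, then the intrinsics apply), "rvec" (rotation vector, rad) and "tvec" (3), from world to camera coordinates, as OpenCV has them; the wrist camera has in their place "tool_from_camera" (4x4, takes a point from camera to tool coordinates, whose origin is the TCP and whose axes are the flange's). Camera axes: x right, y down, z forward; pixel columns grow to the right and rows downward; lengths in m; the calibration is good to about 2 mm. A picture is of the moment at which its call begins: read the wrist's pose just before it. get_calibration takes no time and is no camera call.
- job_done(): hands the job in; it is judged then, once.
The state is a dict: "time": time; "q": joint angles; "qd": joint speeds; "joint_efforts": joint torques, N m; "ee_pos": TCP position; "tcp_rot": TCP orientation; "wrist_force": force on the tool from outside, world axes, zero at the start; "torque": the same for the moment, N m; "opening": finger opening in m; "grasp_force": force on a finger pad.
Only numpy, scipy, OpenCV 4.12 (cv2) and the standard library are available. Lean on these libraries where they do the work, as an engineer would, in place of code of your own. Each camera call takes 0.05 s, during which the arm holds its last target. There are 200 camera calls.

TASK

Hang the blue tea tin on the stand: hold it by the black grip on top, press the brass gate of its snap hook down on the front bar of the stand's loop until the bar has passed inside and the gate has sprung shut, then tug the tin upward with about 10 N for a moment to prove that the shut gate holds the bar. Finally lower it gently so that it hangs still from the bar, clear of the worktop, and let go; never load the hook and the loop with more than 20 N, and leave the salt shaker, the pepper mill and the green cup where they are.

Things in the scene. Friction and masses are not known exactly. Their poses are not given: they have to be found in the camera images.
- tin: Blue tea tin standing loose and upright on the worktop: 54 mm diameter, aluminium lid 55 mm with its top at z 60 mm, about 0.24 kg. On the lid a rigid steel snap hook, flat, 10 mm thick in y, in the tin's xz plane, opening downward; its spine (x -20..-12 mm, z 60..142) joins it to the lid. Origin: centre of the underside; z up, +x from the spine to the hook's nose.
- tin_grip (a point): Middle of the black rubber grip block, 160 mm above the tin's underside, on its axis: 16 mm (tin x) by 14 mm (tin y), 36 mm high (z 142..178), standing on the hook's crown. Axes as the tin's.
- hook_mouth (a point): Middle of the shut gate (brass rod, 6 mm thick) across the hook's mouth, 98 mm above the tin's underside, on its axis. The nose, at x +12..+20 mm, ends in a rounded tip 94 mm above the underside. Between this tip and the lid a 34 mm high gap is open towards +x: through it a bar comes in under the gate. Axes as the tin's.
- hook_crown (a point): Middle of the underside of the hook's rigid crown, 134 mm above the tin's underside, on its axis; the tin hangs by it. The crown is 8 mm thick. The inside of the hook is 24 mm wide (x -12..+12) and 36 mm high from the gate's centre line to here. Axes as the tin's. Hung, the tin's underside is 14 to 26 mm above the worktop.
- tin_gate (a joint): Angle of the sprung gate, rad: 0 shut, to 1.4 swung up into the hook. Pin at the tin's x -11, z 98 mm; 20 mm long. Spring 0.056 N m at 0 plus 0.035 per rad: the loop's bar needs 4 to 11 N to push it up and lies 20 to 27 mm above the pin when it springs shut below; at 32 mm the bar meets the crown. Pulled from inside, the shut gate is a rigid stop (bar 7 mm above the pin).
- stand: Fixed dark steel stand: 100 x 100 x 10 mm foot and a round post to 178 mm. On the post a tightly clamped aluminium collar with a thumbscrew carries a horizontal bracket loop of 8 mm round steel bar that reaches out along the stand's -x (towards the robot). The collar sits from 6 mm below to 6 mm above its nominal height; this is not measured. Origin: centre of the foot's underside, z up.
- loop_bar (a point): Middle of the loop's 8 mm round front bar at its NOMINAL height, 150 mm above the worktop, 85 mm from the post's axis: the real bar is straight above or below, up to 6 mm off, so feel for it. Axes as the stand's; the bar runs 42 mm along y, 34 mm clear between the side bars. Opening for the hook's nose behind it (+x), 50 mm deep; the spine stays on the -x side. Rigid.
- salt_shaker: Salt shaker with grey cap, 44 mm diameter, 90 mm high, bystander; origin at the centre of its underside.
- pepper_mill: Dark wooden pepper mill, 55 mm diameter, 168 mm high, bystander; origin at the centre of its underside.
- espresso_cup_1: Grey-green handleless cup, 62 mm diameter, 58 mm high, bystander; origin at the centre of its underside.
Mind the look-alikes: they are no part of the job. There is more than one size of the tin; the one meant has the size given above.

How it is judged (in metres and radians):
On the way, in this order (a step that is already met when the one before it is completed fails the run):
1. the bar is inside the hook and the gate has sprung shut beneath it (value of joint tin_gate below 0.12 rad and z of loop_bar in the frame of tin between 0.105 and 0.14 m and x of loop_bar in the frame of tin between -0.013 and 0.013 m and horizontal distance between loop_bar and tin below 0.03 m), for 0.1 s.
2. the tin is tugged upward: the shut gate pulls on the bar from below with more than 5 N for 0.3 s (value of joint tin_gate below 0.12 rad and contact force between tin and stand above 5 N and z of loop_bar in the frame of tin between 0.0965 and 0.116 m), for 0.3 s.
At the end, for the whole second after the job is handed in: The tin hangs by its hook's crown from the loop's front bar: nominal bar point inside the hook, 120 to 140 mm above the tin's underside and within 13 mm of its axis in x; gate shut (under 0.12 rad); underside over 8 mm above the worktop; upright within 0.35 rad; slower than 0.05 m/s (value of joint tin_gate below 0.12 rad and z of loop_bar in the frame of tin between 0.12 and 0.14 m and x of loop_bar in the frame of tin between -0.013 and 0.013 m and contact force between tin and stand above 0.5 N and height (world z) of tin above 0.008 m and angle between tin's own z axis and vertical below 0.35 rad and linear speed of tin below 0.05 m/s); the robot touches nothing.
It fails at once if hook and loop loaded with more than 20 N (contact force between tin and stand above 20 N).
It fails at once if a bystander moved more than 25 mm (distance of any of salt_shaker, pepper_mill, espresso_cup_1 from where it was at the start of the episode above 0.025 m).
It also fails if it takes over 72 s, if anything falls off the work surface, if the arm or the gripper's body presses on something with over 40 N, if the wrist force passes 120 N, or if a joint passes its speed limit or range.

## Working session

There is one attempt and no reset: what is moved stays moved. The work goes in short steps, Python scripts to look and compute and a tool call to move; the robot and the scene stay as the last step left them, time stands still between calls to the robot, and variables do not carry over. Pictures are saved under pics/ and viewed, at most 10 in all, crops included, and the job is handed in when it is done.

Besides the shell and the picture viewer there is one more tool, called after "Request:" as a command line: name --pt "numbers of a row" for each row, then --argument value for the rest. servo_tool: Moves the arm, as the interface text tells. Its arguments: {"type":"object","properties":{"moves":{"type":"array","items":{"type":"array","items":{"type":"number"}}},"claw":{"type":"number"},"force":{"type":"number"}},"required":["moves"]}

```bash
mkdir -p pics; cat > h.py <<'E'
from workcell import *
import numpy as np, cv2
def snap(n,f):
    im=camera(n); cv2.imwrite(f'pics/{f}.png',cv2.cvtColor(im,cv2.COLOR_RGB2BGR)); return im
def ext(n,obs=None):
    c=get_calibration(n)
    if 'rvec' in c:
        R=cv2.Rodrigues(np.array(c['rvec'],float))[0]; t=np.array(c['tvec'],float).ravel()
        return c,R.T,-R.T@t
    from scipy.spatial.transform import Rotation as Ro
    T=np.array(c['tool_from_camera']); r=Ro.from_euler('xyz',obs['tcp_rot'],degrees=True).as_matrix()
    return c,r@T[:3,:3],r@T[:3,3]+np.array(obs['ee_pos'])
def ray(n,u,v,obs=None):
    c,R,o=ext(n,obs); K=np.array([[c['fx'],0,c['cx']],[0,c['fy'],c['cy']],[0,0,1]])
    p=cv2.undistortPoints(np.array([[[u,v]]],float),K,np.array([c['k1'],0,0,0,0.]))[0,0]
    d=R@np.array([p[0],p[1],1]); return o,d/np.linalg.norm(d)
def onz(n,u,v,z,obs=None):
    o,d=ray(n,u,v,obs); return o+d*(z-o[2])/d[2]
def tri(*rs):
    A=sum(np.eye(3)-np.outer(d,d) for o,d in rs); b=sum((np.eye(3)-np.outer(d,d))@o for o,d in rs)
    X=np.linalg.solve(A,b); return X,[np.linalg.norm(np.cross(X-o,d)) for o,d in rs]
def proj(n,P,obs=None):
    c,R,o=ext(n,obs); K=np.array([[c['fx'],0,c['cx']],[0,c['fy'],c['cy']],[0,0,1]])
    q,_=cv2.projectPoints(np.atleast_2d(P).astype(float),cv2.Rodrigues(R.T)[0],-R.T@o,K,np.array([c['k1'],0,0,0,0.])); return q[:,0]
E
python3 - <<'E'
from h import *
print(get_obs())
a=snap('scene','scene');b=snap('side','side')
for n in('scene','side'): print(n,ext(n)[2],ext(n)[1][:,2],get_calibration(n)['fx'])
E
```

```text
{'time': 0.0, 'q': array([6.35967393e+01, 5.01157349e+00, 1.00341294e+01, 9.50986892e+01,
       2.01112924e-04, 9.00001982e+01]), 'qd': array([ 0.03929103,  0.00657068, -0.07814363, -0.05225336,  0.03812868,
       -0.05606026]), 'joint_efforts': array([-4.06424515e-03, -5.20389283e+01,  4.64804113e+01,  1.65614864e-02,
       -6.01452234e-05,  4.51988569e-06]), 'ee_pos': array([0.24447675, 0.4924271 , 0.23057561]), 'tcp_rot': array([-1.79923867e+02, -2.00849358e-04,  1.53596541e+02]), 'wrist_force': array([-0.50876215,  0.10589718, -0.31217447]), 'torque': array([ 0.02692627, -0.03154606, -0.01620156]), 'grasp_force': 0.0, 'opening': 0.08564400255570698}
scene [-0.09975423  0.80706456  0.50120039] [ 0.61408228 -0.64517093 -0.45459589] 436.2429460738751
side [ 0.07261595 -0.25754764  0.69284005] [ 0.44548599  0.60130753 -0.66330347] 485.18976557122016
```

View pics/scene.png

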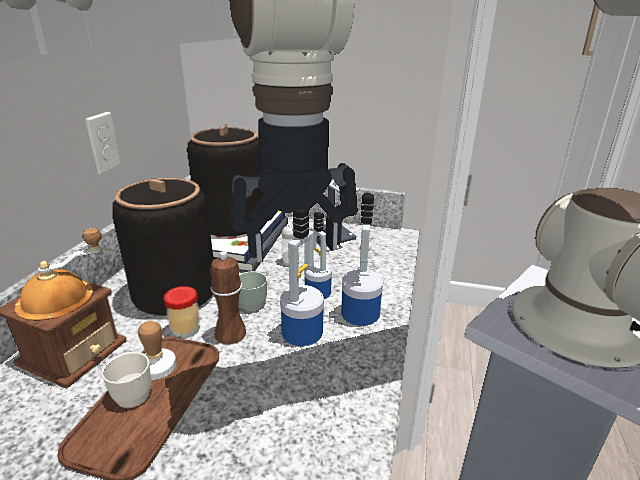

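View pics/side.png

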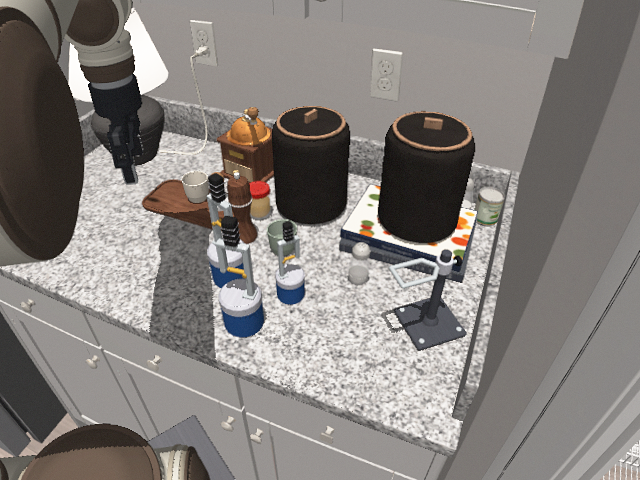

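Three blue tins stand in the scene: two large ones (side view lids at about (227,252) and (241,298), scene view (302,300) and (361,283)) and one small one (side (290,275)). The stand is at side (430,322), with its loop at (415,270). I'll enlarge these areas and measure the sizes.

```bash
python3 - <<'E'
from h import *
for n in('scene','side'):
    im=cv2.imread(f'pics/{n}.png'); hsv=cv2.cvtColor(im,cv2.COLOR_BGR2HSV)
    m=cv2.inRange(hsv,(100,120,50),(125,255,255))
    k,l,s,c=cv2.connectedComponentsWithStats(m)
    for i in range(1,k):
        x,y,w,h,a=s[i]
        if a<100: continue
        # bottom centre: lowest pixel column-mid; left/right edges on z~0.03
        L=onz(n,x,y+h*.45,.03);Rr=onz(n,x+w,y+h*.45,.03)
        o=ext(n)[2]; mid=(L+Rr)/2
        bot=onz(n,x+w/2,y+h,0); d=(bot-o)[:2];d/=np.linalg.norm(d)
        W=np.linalg.norm(L-Rr); print(n,s[i],'width',W.round(4),'axis from bottom',(bot[:2]+d*W/2).round(4))
    x0,y0,w,h=(270,180,130,170) if n=='scene' else (190,165,290,190)
    S=4.5 if n=='scene' else 2.75
    cv2.imwrite(f'pics/{n}_c.png',cv2.resize(im[y0:y0+h,x0:x0+w],None,fx=min(S,590/h),fy=min(S,590/h),interpolation=cv2.INTER_CUBIC))
E
```

```text
scene [305 278  26  21 260] width 0.0507 axis from bottom [0.4178 0.2742]
scene [341 292  41  34 976] width 0.0748 axis from bottom [0.307  0.2672]
scene [ 281  310   42   36 1072] width 0.0716 axis from bottom [0.3482 0.3862]
side [210 265  32  23 314] width 0.0621 axis from bottom [0.335  0.3934]
side [277 284  27  21 367] width 0.0499 axis from bottom [0.4136 0.2745]
side [222 304  42  33 768] width 0.0743 axis from bottom [0.304  0.2758]
```

View pics/side_c.png

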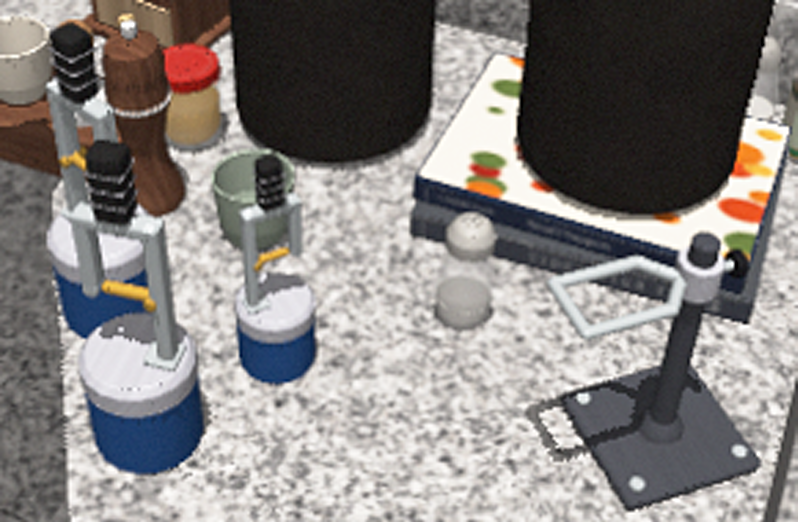

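View pics/scene_c.png

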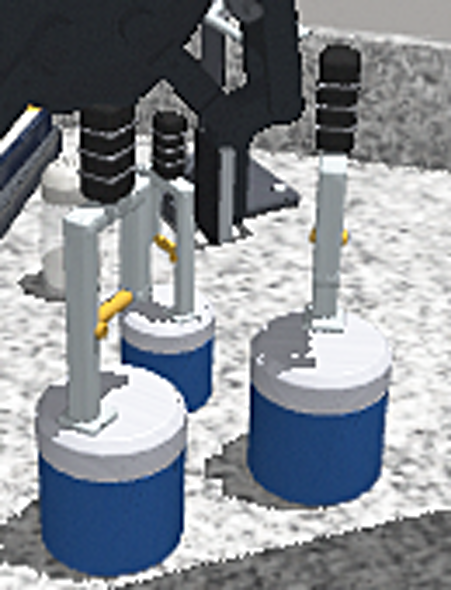

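The small tin is the one with a measured diameter of about 50 mm; the other two measure 72 to 75 mm. Its grip is at side (288,231) and scene (318,221). In the side view the spine is on the left and the nose on the right. The loop's front bar runs from side crop (553,285) to (588,333).

```bash
python3 - <<'E'
from h import *
S=lambda u,v:(190+u/2.75,165+v/2.75)
C=lambda u,v:(270+u/3.47,180+v/3.47)
print('grip',tri(ray('side',*S(269,182)),ray('scene',*C(168,143))))
print('grip side@.16',onz('side',*S(269,182),.16),onz('scene',*C(168,143),.16))
print('foot',onz('side',*S(253,303),.06),onz('scene',*C(187,322),.06))
a,b=onz('side',*S(250,213),.138),onz('side',*S(296,208),.138);print('crown',a,b,np.linalg.norm(a-b),np.degrees(np.arctan2(*(b-a)[1::-1])))
f=[onz('side',*S(*p),.01) for p in((567,392),(672,365),(760,463),(633,507))];print('stand foot',np.round(f,4),np.mean(f,0))
print([np.linalg.norm(f[i]-f[i-1]) for i in range(4)],[np.degrees(np.arctan2(*(f[i]-f[i-1])[1::-1])) for i in range(4)])
print('posttop',onz('side',*S(705,238),.178))
for z in(.144,.15,.156):
  a,b=onz('side',*S(554,286),z),onz('side',*S(588,332),z);print('bar',z,a,b,(a+b)/2,np.linalg.norm(a-b),np.degrees(np.arctan2(*(b-a)[1::-1])))
E
```

```text
grip (array([0.41643557, 0.27602524, 0.1591283 ]), [np.float64(0.0004706697681685421), np.float64(0.0004706697681685639)])
grip side@.16 [0.41534244 0.27472322 0.16      ] [0.41592892 0.27699228 0.16      ]
foot [0.40041216 0.27787053 0.06      ] [0.39353985 0.28352794 0.06      ]
crown [0.40283243 0.27890691 0.138     ] [0.42877943 0.26554332 0.138     ] 0.029186157423447157 -27.250006930908608
stand foot [[0.5488 0.1237 0.01  ]
 [0.6241 0.0974 0.01  ]
 [0.607  0.0033 0.01  ]
 [0.516  0.0296 0.01  ]] [0.57396886 0.0635157  0.01      ]
[np.float64(0.09963800856403787), np.float64(0.07977878287189807), np.float64(0.09563251907276715), np.float64(0.09467315172761567)] [np.float64(70.8113036348475), np.float64(-19.249176839034394), np.float64(-100.31090427433304), np.float64(163.87928202065848)]
posttop [0.57680273 0.06610119 0.178     ]
bar 0.144 [0.50625972 0.11295949 0.144     ] [0.49609026 0.07420542 0.144     ] [0.50117499 0.09358246 0.144     ] 0.04006614434562201 -104.70348086896401
bar 0.15 [0.50151906 0.10890905 0.15      ] [0.49146078 0.07057865 0.15      ] [0.49648992 0.08974385 0.15      ] 0.039628135372698985 -104.7034808689638
bar 0.156 [0.4967784  0.10485862 0.156     ] [0.48683129 0.06695187 0.156     ] [0.49180485 0.08590525 0.156     ] 0.03919012639977604 -104.70348086896396
```

The grip height (159 mm), its position and the tin size all agree. The tool is already aligned with the tin's yaw. I'll go up and over.

Request:
servo_tool --pt "0 0 2.5 0" --pt "0 0 5 0" --pt "0.5 -0.6 7 0" --pt "1.7 -2.2 7 0" --pt "3.4 -4.3 7 0" --pt "5.1 -6.5 7 0" --pt "6.8 -8.7 7 0" --pt "8.6 -10.8 7 0" --pt "10.3 -13 7 0" --pt "12 -15.2 7 0" --pt "13.7 -17.4 7 0" --pt "15.4 -19.5 7 0" --pt "16.4 -20.8 7 0" --pt "17.1 -21.7 7 0" --pt "17.1 -21.7 7 0" --pt "17.1 -21.7 7 0" --claw 0 --force 60

```text
time: 1.43
ee_pos: [0.4156, 0.2756, 0.3011]
tcp_rot: [-180.0, -0.0, 153.5]
wrist_force: [-0.5, -0.1, -0.5]
opening: 0.0855
grasp_force: 0.0
```

```bash
python3 - <<'E'
from h import *
o=get_obs();print(o['time'],o['ee_pos'],o['tcp_rot'],o['wrist_force'])
a=snap('wrist','w1');snap('scene','s2')
c,R,p=ext('wrist',o);print(p,R)
for z in(.142,.178):print(proj('wrist',[.4158,.276,z],o))
s=cv2.imread('pics/s2.png')[200:350,250:450];w=cv2.imread('pics/w1.png')
cv2.imwrite('pics/v2.png',cv2.resize(s,None,fx=4,fy=4,interpolation=cv2.INTER_CUBIC))
E
```

```text
1.4333 [0.41558296 0.27557438 0.30107459] [-1.79984935e+02 -2.59672556e-02  1.53540343e+02] [-0.52400944 -0.08465321 -0.51145537]
[0.35696955 0.3043705  0.44382517] [[ 4.45642695e-01  8.63901984e-01  2.34682658e-01]
 [ 8.95210882e-01 -4.30131352e-01 -1.16552549e-01]
 [ 2.54391017e-04  2.62031261e-01 -9.65059352e-01]]
[[316.82214895 215.39419593]]
[[316.9529251  226.11914083]]
```

View pics/w1.png

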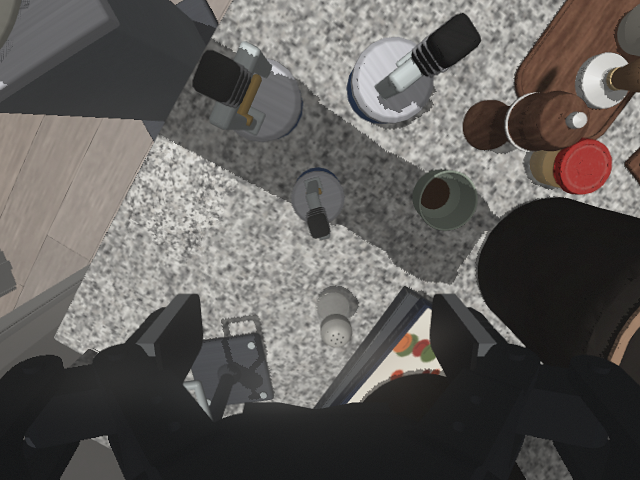

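The wrist view shows the small tin's grip at about (318,228), as predicted at (317,221). The stand is at lower left, the salt shaker at (336,310) and the cup at (445,200). Next I'll zoom in to get the tin's yaw.

```bash
python3 - <<'E'
from h import *
w=cv2.imread('pics/w1.png'); o=dict(ee_pos=[.41558,.27557,.30107],tcp_rot=[-179.985,-.026,153.54])
a=cv2.resize(w[160:250,280:360],None,fx=6,fy=6,interpolation=cv2.INTER_CUBIC)
s=cv2.resize(cv2.imread('pics/s2.png')[190:310,280:345],(290,540),interpolation=cv2.INTER_CUBIC)
cv2.imwrite('pics/v3.png',np.hstack([a,s]))
for yaw in(-17,-27,-37,-47):
    y=np.radians(yaw);ax=np.array([np.cos(y),np.sin(y)]);c=np.array([.4158,.276])
    P=[[*(c+d*ax),z] for d,z in((-.016,.06),(-.016,.142),(.016,.142),(-.008,.178),(.008,.178))]
    print(yaw,((proj('wrist',P,o)-[280,160])*6).round(0).tolist(),((proj('scene',P)-[280,190])*4.48).round(0).tolist())
E
```

```text
-17 [[204.0, 135.0], [201.0, 215.0], [240.0, 447.0], [211.0, 332.0], [233.0, 461.0]] [[190.0, 363.0], [192.0, 193.0], [156.0, 164.0], [184.0, 107.0], [165.0, 93.0]]
-27 [[221.0, 134.0], [222.0, 214.0], [220.0, 448.0], [222.0, 331.0], [221.0, 462.0]] [[184.0, 364.0], [186.0, 194.0], [162.0, 163.0], [181.0, 107.0], [168.0, 92.0]]
-37 [[237.0, 135.0], [243.0, 216.0], [199.0, 446.0], [234.0, 332.0], [209.0, 461.0]] [[177.0, 365.0], [179.0, 195.0], [168.0, 162.0], [177.0, 107.0], [171.0, 92.0]]
-47 [[254.0, 140.0], [264.0, 221.0], [179.0, 441.0], [246.0, 335.0], [198.0, 458.0]] [[171.0, 365.0], [173.0, 195.0], [175.0, 162.0], [174.0, 107.0], [175.0, 92.0]]
```

View pics/v3.png

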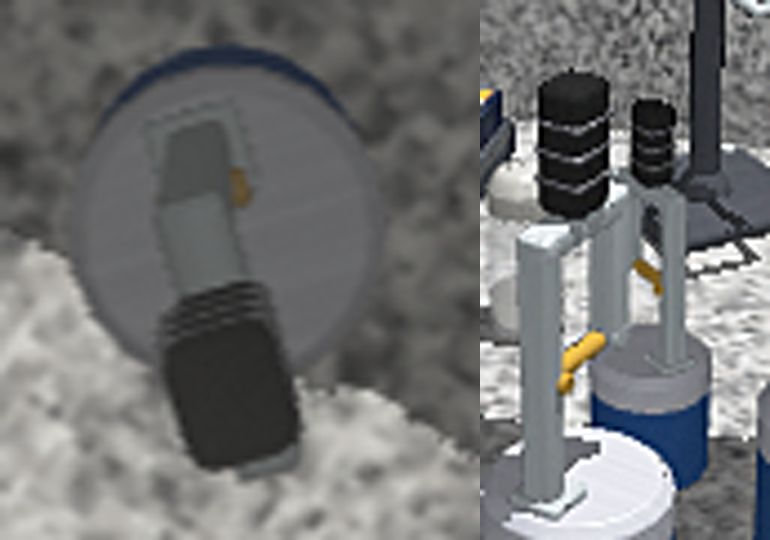

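From the block edges and the spine, the tin's yaw is about -10° (top at (232,395) in the enlarged crop). I'll turn +16.5° and descend around the grip.

Request:
servo_tool --pt "0 0 0 0.07" --pt "0 0.1 -1 0.15" --pt "0 0.1 -3 0.22" --pt "0 0.1 -5 0.286" --pt "0 0.1 -7.5 0.286" --pt "0 0.1 -10 0.286" --pt "0 0.1 -12 0.286" --pt "0 0.1 -13.5 0.286" --pt "0 0.1 -14.7 0.286" --pt "0 0.1 -15.4 0.286" --pt "0 0.1 -15.7 0.286" --pt "0 0.1 -15.7 0.286" --pt "0 0.1 -15.7 0.286" --pt "0 0.1 -15.7 0.286" --claw 0

```text
time: 2.7
ee_pos: [0.4159, 0.2769, 0.1453]
tcp_rot: [179.9, 0.1, 170.0]
wrist_force: [-0.4, -0.4, -0.2]
opening: 0.0854
grasp_force: 0.0
```

Request:
servo_tool --pt "0 0 0 0" --pt "0 0 0 0" --pt "0 0 0 0" --pt "0 0 0 0" --pt "0 0 0 0" --pt "0 0 0 0" --pt "0 0 0 0" --pt "0 0 0 0" --pt "0 0 0 0" --pt "0 0 0 0" --pt "0 0 0 0" --pt "0 0 0 0" --claw 1 --force 60

```text
time: 3.7
ee_pos: [0.4156, 0.2767, 0.1444]
tcp_rot: [180.0, 0.0, 170.0]
wrist_force: [1.3, 1.5, 2.1]
opening: 0.0131
grasp_force: 59.1
```

Gripped: opening 13 mm, grip force 59 N. I'll lift the tin over the shaker's height and carry it to a standoff in front of the loop.

Request:
servo_tool --pt "0 0 0.5 0" --pt "0 0 2 0" --pt "0 0 4.5 0" --pt "0 0 7 0" --pt "0 0 9.5 0" --pt "0 -0.7 11 -0.02" --pt "0.2 -2.2 11 -0.04" --pt "0.4 -4.2 11 -0.06" --pt "0.6 -6.2 11 -0.08" --pt "0.8 -8.2 11 -0.1" --pt "1 -10.2 11 -0.11" --pt "1.2 -12.2 11 -0.112" --pt "1.4 -14.2 11 -0.112" --pt "1.6 -15.8 11 -0.112" --pt "1.7 -16.6 11 -0.112" --pt "1.7 -16.8 11 -0.112" --pt "1.7 -16.8 11 -0.112" --pt "1.7 -16.8 11 -0.112" --pt "1.7 -16.8 11 -0.112"

```text
time: 5.28
ee_pos: [0.4325, 0.1093, 0.2542]
tcp_rot: [180.0, -0.0, 163.6]
wrist_force: [0.5, 0.4, -3.0]
opening: 0.0134
grasp_force: 58.8
```

```bash
python3 - <<'E'
from h import *
o=get_obs();print(o['time'],o['ee_pos'],o['tcp_rot'],o['wrist_force'])
snap('wrist','w3');snap('side','d3');snap('scene','s3')
print('salt',onz('side',190+463/2.75,165+318/2.75,0))
d=cv2.imread('pics/d3.png')[170:370,260:480];s=cv2.imread('pics/s3.png')[150:300,280:430]
cv2.imwrite('pics/v4.png',np.hstack([cv2.resize(d,(440,400),interpolation=cv2.INTER_CUBIC),cv2.resize(s,(360,400),interpolation=cv2.INTER_CUBIC)[:, :360]]))
E
```

```text
5.2833 [0.43249336 0.10932888 0.25415615] [ 1.79997174e+02 -2.06984071e-02  1.63613746e+02] [ 0.5367447   0.36022398 -2.98980031]
salt [0.54446958 0.22564397 0.        ]
```

View pics/v4.png

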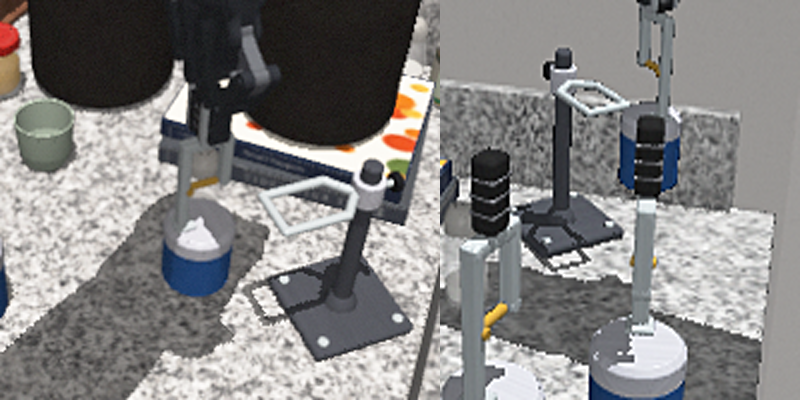

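View pics/w3.png

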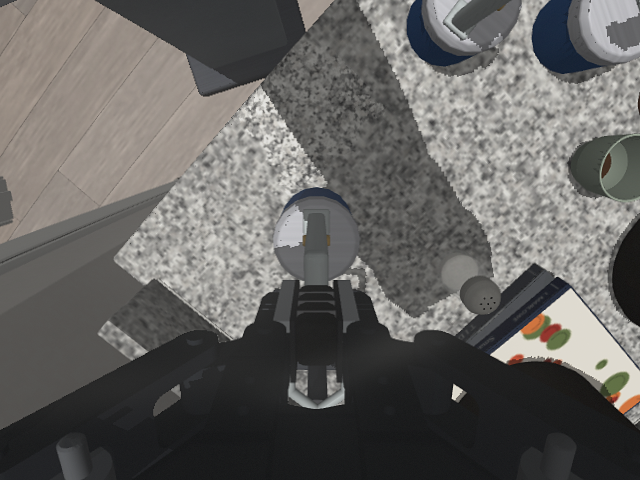

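The wrist view shows the tin held straight and symmetric in the tool. The loop is visible in both fixed views, with front corners in the side crop at (262,197) and (287,233) and in the scene crop at about (602,113) and (628,103). I'll triangulate those.

```bash
python3 - <<'E'
from h import *
D=lambda u,v:(260+u/2,170+v/2)
S=lambda u,v:(280+(u-440)/2.4,150+v/2.667)
# candidate projections in scene crop coords
for z in(.144,.15,.156):
    for P in ([.5015,.109,z],[.4915,.0706,z]):
        p=proj('scene',P)[0];q=proj('side',P)[0]
        print(z,((p[0]-280)*2.4+440).round(1),((p[1]-150)*2.667).round(1),((q-[260,170])*2).round(1))
L=tri(ray('side',*D(263,197)),ray('scene',*S(602,113)));R=tri(ray('side',*D(287,233)),ray('scene',*S(628,103)))
print(L,R)
print('post',tri(ray('side',*D(373,166)),ray('scene',*S(564,52))))
# crop enlarged
s=cv2.imread('pics/s3.png')[165:205,310:370];d=cv2.imread('pics/d3.png')[245:300,380:460]
cv2.imwrite('pics/v5.png',np.hstack([cv2.resize(s,(400,267),interpolation=cv2.INTER_CUBIC),cv2.resize(d,(388,267),interpolation=cv2.INTER_CUBIC)]))
E
```

```text
0.144 592.3 118.4 [262.  203.3]
0.144 626.7 110.1 [286.7 236.7]
0.15 592.5 111.7 [262.8 197.9]
0.15 627.1 103.5 [287.7 231.4]
0.156 592.7 105.0 [263.6 192.6]
0.156 627.4 96.9 [288.6 226. ]
(array([0.49596789, 0.10551709, 0.1524211 ]), [np.float64(0.0036369790153087927), np.float64(0.0036369790153086253)]) (array([0.49043372, 0.06994282, 0.15016841]), [np.float64(0.0005361413274149893), np.float64(0.0005361413274150691)])
post (array([0.57827725, 0.06611673, 0.17433808]), [np.float64(0.0002359132249643691), np.float64(0.00023591322496429793)])
```

View pics/v5.png

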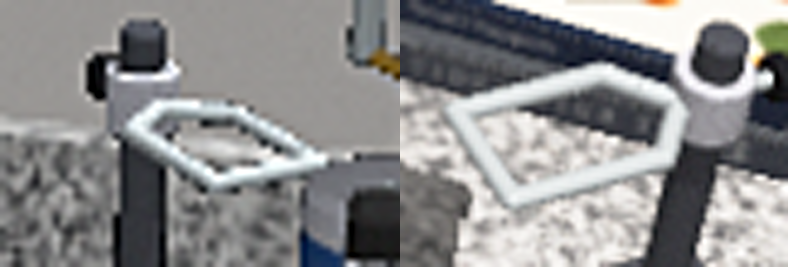

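The front corners are now clear: (214,183) and (318,160) in the scene crop, (455,108) and (512,200) in the side crop.

```bash
python3 - <<'E'
from h import *
L=tri(ray('side',391.3,267.5),ray('scene',342.1,192.4));R=tri(ray('side',403.1,286.0),ray('scene',357.6,189))
print(L,R); m=(L[0]+R[0])/2; e=L[0]-R[0]; print('mid',m,'yaw',np.degrees(np.arctan2(e[1],e[0]))-90,np.linalg.norm(e))
E
```

```text
(array([0.50374057, 0.11175317, 0.14924663]), [np.float64(0.00044325756070452634), np.float64(0.00044325756070451804)]) (array([0.49124969, 0.07152232, 0.14943572]), [np.float64(0.0005376192177182906), np.float64(0.0005376192177182355)])
mid [0.49749513 0.09163775 0.14934118] yaw -17.24853851948383 0.04212575142676311
```

The bar is at (0.4975, 0.0916) with z about 0.149, 42.1 mm long, at yaw -17°; all of this is plausible. I'll lower so the gap is level with the bar, then move in.

Request:
servo_tool --pt "0 0 -1 -0.01" --pt "0 0 -2.5 -0.01" --pt "0 0 -3.5 -0.01" --pt "0 0 -3.8 -0.01" --pt "0 0 -3.8 -0.01" --pt "0.6 -0.2 -3.8 -0.01" --pt "1.5 -0.4 -3.8 -0.01" --pt "2.5 -0.7 -3.8 -0.01" --pt "3.5 -1 -3.8 -0.01" --pt "4.5 -1.2 -3.8 -0.01" --pt "5.4 -1.5 -3.8 -0.01" --pt "6.1 -1.7 -3.8 -0.01" --pt "6.4 -1.8 -3.8 -0.01" --pt "6.5 -1.8 -3.8 -0.01" --pt "6.5 -1.8 -3.8 -0.01" --pt "6.5 -1.8 -3.8 -0.01"

```text
time: 6.77
ee_pos: [0.4973, 0.0907, 0.2163]
tcp_rot: [-180.0, -0.0, 163.0]
wrist_force: [0.4, 0.9, -1.9]
opening: 0.0129
grasp_force: 58.8
```

```bash
python3 - <<'E'
from h import *
o=get_obs();print(o['time'],o['ee_pos'],o['tcp_rot'],o['wrist_force'])
snap('side','d6');snap('scene','s6')
s=cv2.imread('pics/s6.png')[130:230,300:400];d=cv2.imread('pics/d6.png')[210:310,350:450]
cv2.imwrite('pics/v6.png',np.hstack([cv2.resize(x,(400,400),interpolation=cv2.INTER_CUBIC) for x in(s,d)]))
E
```

```text
6.7667 [0.49733547 0.09071403 0.21631004] [-1.79999381e+02 -1.15540878e-02  1.62999917e+02] [ 0.37967497  0.86268382 -1.92786886]
```

View pics/v6.png

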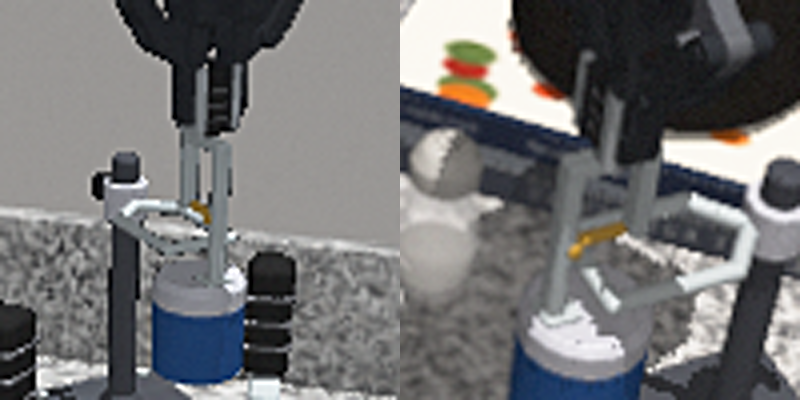

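The view confirms it: the bar sits between lid and gate, the nose is on the post side and the spine on the robot side. I'll press down, watching the force.

Request:
servo_tool --pt "0 0 -0.4 0" --pt "0 0 -0.7 0" --pt "0 0 -0.9 0" --pt "0 0 -1.1 0" --pt "0 0 -1.2 0" --pt "0 0 -1.3 0" --pt "0 0 -1.4 0" --pt "0 0 -1.5 0" --pt "0 0 -1.6 0" --pt "0 0 -1.7 0" --pt "0 0 -1.8 0" --pt "0 0 -1.9 0" --pt "0 0 -2.0 0" --pt "0 0 -2.0 0" --pt "0 0 -2.0 0"

```text
time: 8.12
ee_pos: [0.4976, 0.0907, 0.1969]
tcp_rot: [180.0, 0.0, 163.0]
wrist_force: [-3.7, 0.0, 6.6]
opening: 0.0133
grasp_force: 60.1
```

Request:
servo_tool --pt "0 0 -0.2 0" --pt "0 0 -0.4 0" --pt "0 0 -0.6 0" --pt "0 0 -0.8 0" --pt "0 0 -1.0 0" --pt "0 0 -1.2 0" --pt "0 0 -1.4 0" --pt "0 0 -1.4 0" --pt "0 0 -1.4 0"

```text
time: 8.87
ee_pos: [0.4968, 0.0908, 0.1813]
tcp_rot: [-180.0, -0.1, 163.0]
wrist_force: [-4.7, 2.4, -2.6]
opening: 0.013
grasp_force: 58.9
```

Request:
servo_tool --pt "0 0 -0.1 0" --pt "0 0 -0.2 0" --pt "0 0 -0.3 0" --pt "0 0 -0.4 0" --pt "0 0 -0.5 0" --pt "0 0 -0.5 0"

```text
time: 9.37
ee_pos: [0.4972, 0.0906, 0.1767]
tcp_rot: [-180.0, -0.1, 163.0]
wrist_force: [-4.0, 2.5, -3.6]
opening: 0.013
grasp_force: 59.0
```

Request:
servo_tool --pt "0 0 -0.1 0" --pt "0 0 -0.2 0" --pt "0 0 -0.2 0"

```text
time: 9.62
ee_pos: [0.4972, 0.0906, 0.1746]
tcp_rot: [-180.0, -0.1, 163.0]
wrist_force: [-5.1, 2.4, -5.0]
opening: 0.0134
grasp_force: 58.7
```

Request:
servo_tool --pt "0 0 -0.1 0" --pt "0 0 -0.2 0" --pt "0 0 -0.2 0"

```text
time: 9.87
ee_pos: [0.4972, 0.0906, 0.1725]
tcp_rot: [-180.0, -0.1, 163.0]
wrist_force: [-1.2, 0.1, -3.6]
opening: 0.0129
grasp_force: 58.8
```

The lateral force has dropped to nearly zero, so the gate has probably sprung shut. I'll go 1 mm further, hold, and check.

Request:
servo_tool --pt "0 0 -0.1 0" --pt "0 0 -0.1 0" --pt "0 0 -0.1 0"

```text
time: 10.12
ee_pos: [0.4981, 0.0905, 0.1724]
tcp_rot: [180.0, 0.1, 163.0]
wrist_force: [-0.5, -0.5, -2.6]
opening: 0.0129
grasp_force: 59.4
```

Request:
servo_tool --pt "0 0 0.2 0" --pt "0 0 0.4 0" --pt "0 0 0.6 0" --pt "0 0 0.8 0" --pt "0 0 1.0 0" --pt "0 0 1.2 0" --pt "0 0 1.2 0"

```text
time: 10.7
ee_pos: [0.4977, 0.0907, 0.1848]
tcp_rot: [180.0, 0.0, 163.0]
wrist_force: [0.1, 0.0, -3.2]
opening: 0.0131
grasp_force: 59.4
```

Request:
servo_tool --pt "0 0 0.05 0" --pt "0 0 0.1 0" --pt "0 0 0.15 0" --pt "0 0 0.2 0" --pt "0 0 0.2 0"

```text
time: 11.12
ee_pos: [0.4976, 0.0906, 0.1863]
tcp_rot: [180.0, 0.0, 163.0]
wrist_force: [-0.2, -0.2, -2.5]
opening: 0.013
grasp_force: 59.4
```

Request:
servo_tool --pt "0 0 0.05 0" --pt "0 0 0.1 0" --pt "0 0 0.1 0"

```text
time: 11.37
ee_pos: [0.4976, 0.0906, 0.1874]
tcp_rot: [180.0, 0.0, 163.0]
wrist_force: [-0.9, 0.1, -1.8]
opening: 0.0131
grasp_force: 59.4
```

Request:
servo_tool --pt "0 0 0.03 0" --pt "0 0 0.06 0" --pt "0 0 0.06 0"

```text
time: 11.62
ee_pos: [0.4976, 0.0906, 0.188]
tcp_rot: [180.0, 0.0, 163.0]
wrist_force: [0.2, -0.9, -2.2]
opening: 0.013
grasp_force: 59.4
```

Request:
servo_tool --pt "0 0 0.03 0" --pt "0 0 0.06 0" --pt "0 0 0.06 0"

```text
time: 11.87
ee_pos: [0.4976, 0.0906, 0.1886]
tcp_rot: [180.0, 0.0, 163.0]
wrist_force: [-0.2, 0.1, -1.4]
opening: 0.0134
grasp_force: 59.4
```

Request:
servo_tool --pt "0 0 0.03 0" --pt "0 0 0.06 0" --pt "0 0 0.06 0"

```text
time: 12.12
ee_pos: [0.4976, 0.0906, 0.1892]
tcp_rot: [180.0, 0.0, 163.0]
wrist_force: [0.1, -0.3, -2.5]
opening: 0.0133
grasp_force: 59.4
```

Request:
servo_tool --pt "0 0 0.03 0" --pt "0 0 0.06 0" --pt "0 0 0.06 0"

```text
time: 12.37
ee_pos: [0.4976, 0.0906, 0.1897]
tcp_rot: [180.0, 0.0, 163.0]
wrist_force: [0.2, -0.2, -3.5]
opening: 0.0131
grasp_force: 59.4
```

Request:
servo_tool --pt "0 0 0.03 0" --pt "0 0 0.06 0" --pt "0 0 0.06 0"

```text
time: 12.62
ee_pos: [0.4975, 0.0906, 0.1901]
tcp_rot: [-180.0, -0.0, 163.0]
wrist_force: [0.3, 0.4, -4.9]
opening: 0.0132
grasp_force: 59.3
```

Request:
servo_tool --pt "0 0 0.02 0" --pt "0 0 0.04 0" --pt "0 0 0.04 0"

```text
time: 12.87
ee_pos: [0.4975, 0.0906, 0.1903]
tcp_rot: [-180.0, -0.0, 163.0]
wrist_force: [0.8, 0.1, -6.9]
opening: 0.0129
grasp_force: 58.9
```

The shut gate now bears on the bar. I'll increase the tug towards 10 N.

Request:
servo_tool --pt "0 0 0.03 0" --pt "0 0 0.06 0" --pt "0 0 0.06 0"

```text
time: 13.12
ee_pos: [0.4974, 0.0906, 0.1907]
tcp_rot: [-180.0, -0.1, 163.0]
wrist_force: [1.9, 0.6, -13.0]
opening: 0.013
grasp_force: 58.4
```

Request:
servo_tool --pt "0 0 0.02 0" --pt "0 0 0.04 0" --pt "0 0 0.04 0" --pt "0 0 0.04 0" --pt "0 0 0.04 0"

```text
time: 13.53
ee_pos: [0.4973, 0.0906, 0.191]
tcp_rot: [-180.0, -0.1, 163.0]
wrist_force: [3.5, 0.6, -20.6]
opening: 0.0133
grasp_force: 58.4
```

The load is higher than I wanted, so I'm easing off at once.

Request:
servo_tool --pt "0 0 -0.06 0" --pt "0 0 -0.06 0"

```text
time: 13.7
ee_pos: [0.4974, 0.0906, 0.1909]
tcp_rot: [-180.0, -0.0, 163.0]
wrist_force: [1.2, 0.8, -18.5]
opening: 0.0131
grasp_force: 58.8
```

Request:
servo_tool --pt "0 0 -0.1 0" --pt "0 0 -0.2 0" --pt "0 0 -0.4 0" --pt "0 0 -0.6 0" --pt "0 0 -0.8 0" --pt "0 0 -1.0 0" --pt "0 0 -1.2 0" --pt "0 0 -1.4 0" --pt "0 0 -1.6 0" --pt "0 0 -1.8 0" --pt "0 0 -2.0 0" --pt "0 0 -2.1 0" --pt "0 0 -2.1 0" --pt "0 0 -2.1 0"

```text
time: 14.87
ee_pos: [0.4975, 0.0906, 0.1701]
tcp_rot: [-180.0, -0.0, 163.0]
wrist_force: [0.4, -0.4, -1.7]
opening: 0.0129
grasp_force: 60.6
```

Request:
servo_tool --pt "0 0 -0.05 0" --pt "0 0 -0.1 0" --pt "0 0 -0.1 0"

```text
time: 15.12
ee_pos: [0.4976, 0.0906, 0.1691]
tcp_rot: [-180.0, 0.0, 163.0]
wrist_force: [0.2, 0.6, -2.8]
opening: 0.0132
grasp_force: 60.6
```

Request:
servo_tool --pt "0 0 -0.05 0" --pt "0 0 -0.1 0" --pt "0 0 -0.1 0"

```text
time: 15.37
ee_pos: [0.4975, 0.0906, 0.168]
tcp_rot: [-180.0, -0.0, 163.0]
wrist_force: [0.4, 0.6, -2.3]
opening: 0.0132
grasp_force: 60.6
```

Request:
servo_tool --pt "0 0 -0.05 0" --pt "0 0 -0.1 0" --pt "0 0 -0.1 0"

```text
time: 15.62
ee_pos: [0.4975, 0.0906, 0.167]
tcp_rot: [-180.0, -0.0, 163.0]
wrist_force: [0.2, 0.5, -2.4]
opening: 0.0131
grasp_force: 60.6
```

Request:
servo_tool --pt "0 0 -0.03 0" --pt "0 0 -0.06 0" --pt "0 0 -0.06 0"

```text
time: 15.87
ee_pos: [0.4976, 0.0906, 0.1664]
tcp_rot: [-180.0, -0.0, 163.0]
wrist_force: [-1.0, -0.3, -2.8]
opening: 0.0131
grasp_force: 60.6
```

Request:
servo_tool --pt "0 0 -0.03 0" --pt "0 0 -0.03 0" --pt "0 0 -0.03 0"

```text
time: 16.12
ee_pos: [0.4976, 0.0906, 0.1662]
tcp_rot: [-180.0, 0.0, 163.0]
wrist_force: [1.5, -1.0, -2.1]
opening: 0.0131
grasp_force: 60.6
```

Request:
servo_tool --pt "0 0 -0.04 0" --pt "0 0 -0.04 0" --pt "0 0 -0.04 0"

```text
time: 16.37
ee_pos: [0.4976, 0.0906, 0.1658]
tcp_rot: [180.0, -0.0, 163.0]
wrist_force: [-0.3, -0.0, -2.9]
opening: 0.013
grasp_force: 60.6
```

Request:
servo_tool --pt "0 0 -0.04 0" --pt "0 0 -0.04 0" --pt "0 0 -0.04 0"

```text
time: 16.62
ee_pos: [0.4975, 0.0906, 0.1653]
tcp_rot: [-180.0, -0.0, 163.0]
wrist_force: [0.4, 0.2, -3.6]
opening: 0.0133
grasp_force: 60.6
```

Request:
servo_tool --pt "0 0 -0.03 0" --pt "0 0 -0.03 0" --pt "0 0 -0.03 0"

```text
time: 16.87
ee_pos: [0.4976, 0.0906, 0.1651]
tcp_rot: [-180.0, -0.0, 163.0]
wrist_force: [1.5, -0.4, -2.7]
opening: 0.0133
grasp_force: 60.6
```

Request:
servo_tool --pt "0 0 -0.04 0" --pt "0 0 -0.04 0" --pt "0 0 -0.04 0"

```text
time: 17.12
ee_pos: [0.4976, 0.0906, 0.1647]
tcp_rot: [180.0, 0.0, 163.0]
wrist_force: [1.0, -0.6, -1.8]
opening: 0.0131
grasp_force: 60.6
```

Request:
servo_tool --pt "0 0 -0.04 0" --pt "0 0 -0.04 0" --pt "0 0 -0.04 0"

```text
time: 17.37
ee_pos: [0.4976, 0.0906, 0.1645]
tcp_rot: [180.0, 0.0, 163.0]
wrist_force: [0.1, -0.3, -0.4]
opening: 0.0131
grasp_force: 61.1
```

Request:
servo_tool --pt "0 0 -0.03 0" --pt "0 0 -0.03 0" --pt "0 0 -0.03 0"

```text
time: 17.62
ee_pos: [0.4976, 0.0907, 0.1644]
tcp_rot: [180.0, 0.0, 163.0]
wrist_force: [-1.4, -0.3, 3.9]
opening: 0.0129
grasp_force: 61.5
```

The crown has touched the bar. I'll relax slightly, then open with the lowest grip force.

Request:
servo_tool --pt "0 0 -0.0 0" --pt "0 0 0.03 0" --pt "0 0 0.03 0" --pt "0 0 0.03 0" --claw 1 --force 20

```text
time: 17.95
ee_pos: [0.4976, 0.0906, 0.1644]
tcp_rot: [180.0, 0.0, 163.0]
wrist_force: [-1.4, -0.3, 3.5]
opening: 0.013
grasp_force: 61.5
```

Request:
servo_tool --pt "0 0 0 0" --pt "0 0 0 0" --pt "0 0 0 0" --pt "0 0 0 0" --pt "0 0 0 0" --pt "0 0 0 0" --pt "0 0 0 0" --pt "0 0 0 0" --claw 0.4

```text
time: 18.62
ee_pos: [0.4976, 0.0906, 0.1643]
tcp_rot: [180.0, -0.0, 163.0]
wrist_force: [0.2, -1.4, -0.1]
opening: 0.0512
grasp_force: 0.0
```

```bash
python3 - <<'E'
from h import *
o=get_obs();print(o['time'],o['ee_pos'],o['wrist_force'],o['opening'],o['grasp_force'])
def blob(f,n):
    im=cv2.imread(f'pics/{f}.png');m=cv2.inRange(cv2.cvtColor(im,cv2.COLOR_BGR2HSV),(100,120,50),(125,255,255))
    k,l,s,c=cv2.connectedComponentsWithStats(m); return [(s[i].tolist(),c[i].round(1).tolist()) for i in range(1,k) if s[i][4]>150]
snap('side','d8');snap('scene','s8')
for f,n in(('d8','side'),('s8','scene')):print(n,blob(f,n),proj(n,[.4975,.091,.020+.0225]))
E
```

```text
18.6167 [0.49756419 0.09063481 0.16427982] [ 0.18754596 -1.43252159 -0.10170938] 0.05116335450937913 0.0
side [([210, 264, 32, 24, 316], [223.0, 276.4]), ([222, 305, 42, 32, 767], [244.0, 323.4]), ([374, 317, 33, 24, 452], [388.1, 330.6])] [[390.01895691 320.26446993]]
scene [([337, 227, 23, 19, 351], [348.3, 236.7]), ([341, 292, 41, 34, 975], [360.3, 309.9]), ([281, 310, 42, 36, 1074], [301.8, 329.3])] [[348.26155039 232.87145195]]
```

Request:
servo_tool --pt "0 0 0.5 0" --pt "0 0 1.5 0" --pt "0 0 3 0" --pt "0 0 4.5 0" --pt "0 0 6 0" --pt "0 0 7.5 0" --pt "0 0 9 0" --pt "0 0 10 0" --pt "0 0 10 0" --pt "0 0 10 0" --pt "0 0 10 0" --pt "0 0 10 0" --pt "0 0 10 0" --pt "0 0 10 0" --pt "0 0 10 0" --pt "0 0 10 0" --pt "0 0 10 0" --pt "0 0 10 0"

```text
time: 20.22
ee_pos: [0.4975, 0.0906, 0.2642]
tcp_rot: [-180.0, -0.0, 163.0]
wrist_force: [0.5, 0.8, 0.1]
opening: 0.0516
grasp_force: 0.0
```

```bash
python3 - <<'E'
from h import *
o=get_obs();print(o['time'],o['ee_pos'],o['wrist_force'])
def info(im,n):
    hsv=cv2.cvtColor(im,cv2.COLOR_RGB2HSV);m=cv2.inRange(hsv,(100,120,50),(125,255,255))
    k,l,s,c=cv2.connectedComponentsWithStats(m)
    for i in range(1,k):
        x,y,w,h,a=s[i]
        if a>150 and (n=='side' and x>350 or n=='scene' and y<260): print(n,s[i].tolist(),c[i].round(2).tolist()); return c[i]
    
for j in range(3):
    a=info(snap('side',f'e{j}'),'side');b=info(snap('scene',f'f{j}'),'scene')
print(tri(ray('side',*a),ray('scene',*b)))
# brass gate pixels near hook: centre and slope
for f,n,(x0,y0,x1,y1) in(('e2','side',(360,220,440,320)),('f2','scene',(325,150,375,235))):
    im=cv2.imread(f'pics/{f}.png')[y0:y1,x0:x1];m=cv2.inRange(cv2.cvtColor(im,cv2.COLOR_BGR2HSV),(12,150,80),(28,255,255))
    p=cv2.findNonZero(m); 
    if p is not None: p=p[:,0]+[x0,y0];print(n,len(p),p.min(0),p.max(0))
    yw=np.radians(-17);ax=np.array([np.cos(yw),np.sin(yw)]);c=np.array([.4975,.0907])
    print('expected shut gate',proj(n,[[*(c-.011*ax),.019+.098],[*(c+.009*ax),.019+.098]],),'open end',proj(n,[*(c-.008*ax),.019+.117]))
E
```

```text
20.2167 [0.49752816 0.09062068 0.26423949] [0.48157264 0.7852618  0.09627237]
side [374, 317, 33, 24, 452] [388.15, 330.56]
scene [338, 227, 22, 19, 350] [348.37, 236.74]
side [374, 317, 33, 24, 451] [388.11, 330.56]
scene [338, 227, 22, 19, 349] [348.34, 236.72]
side [374, 317, 33, 24, 451] [388.11, 330.58]
scene [338, 227, 22, 19, 349] [348.34, 236.72]
(array([0.49486632, 0.08708708, 0.02759734]), [np.float64(0.005314804813361983), np.float64(0.005314804813361898)])
side 100 [360 225] [436 296]
expected shut gate [[389.05867627 292.62916454]
 [400.1198803  289.52343201]] open end [[392.0335515  284.01634675]]
scene 10 [347 202] [351 206]
expected shut gate [[352.19759158 205.45177562]
 [347.55223448 202.48172805]] open end [[351.8492906 197.2469774]]
```

The tin is hanging still, and the gate pixels match the shut position. I'm handing in.

```bash
python3 -c "
from workcell import *
print(job_done())"
```

```text
the job is handed in; nothing more can be done
None
```

The blue tea tin hangs still from the loop's front bar with its gate shut and the gripper clear, and the job is handed in (no verdict was returned); the tug overshot the 10 N asked for, peaking at about 18 N by the wrist reading, under the 20 N limit.

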